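# Unbolt and draw out the stirrer and sugar drawer

### The job

Open the wide drawer of the low steel drawer chest for service: push its transit bolt back by the knob (to the left, towards the drawer's pull lip) and slide the low white tub aside along the worktop, out of the drawer's way, in whichever order you like. Then hook a fingertip behind the upturned lip of that drawer, without pinching the lip, and draw it out to its stop. Do not lift or tip the tub, leave the narrow drawer shut, and do not disturb the other things on the worktop and on the chest.

Things in the scene. Friction and masses are not known exactly. Their poses are not given: they have to be found in the camera images.
- chest: Low steel drawer chest, fixed, 200 deep x 290 wide x 105 mm high. Origin: centre of its underside; x from front to back, y to the left seen from in front, z up. Front face: plane x = -100 mm; wide drawer's front y -41 to +138, post -76 to -43, narrow drawer -138 to -78, both z 14 to 97 mm. Front 70 mm of its top bare; behind that a wire gallery and things up to z = 200 mm.
- pull_lip (a point): Middle of the top edge of the drawer-side face of the wide drawer's upturned lip; moves with it; shut, at chest (-134, 67, 81) mm. Lip 90 mm long along chest y, 6 mm thick, at the outer edge of a ledge 40 mm out of the front. Between lip and front face: a trough open above and at both ends, 34 mm wide, floor 19 mm below this point (62 mm above the worktop). Axes as the chest's.
- bolt_knob (a point): Middle of the bolt's dark round knob, 13 mm diameter, 15 mm long along chest x, 18 mm in front of the wide drawer's front face, 71.5 mm above the worktop; bolted, at chest y = -20 mm. Moves with bolt and drawer. The next thing standing out of the front to its right is the narrow drawer's pull, 40 mm out, at chest y -130 to -86 mm; fully back, the knob stops 13 mm short of the wide drawer's pull.
- bolt (a joint): Slide bolt of the wide drawer: 0 = bolted (its tongue reaches 13 mm behind the post and holds the drawer shut), grows as the knob is pushed towards chest +y, to 0.022 m = fully back. Moves with about 1.5 N and stays where it is left.
- wide_drawer (a joint): How far the wide drawer is drawn out towards chest -x: 0 = shut, 0.12 m = against its stop. Runs with 2 to 3 N and stays where it is left; while bolted it gives about 2 mm.
- narrow_drawer (a joint): The same for the narrow drawer (not bolted); it has to stay shut.
- drawer_path (a point): Fixed point on the worktop below the middle of the wide drawer's shut front face, chest (-100, 48.5, 0) mm; axes as the chest's. Fully out, the drawer covers the strip 90 mm to either side of it as far as x = -120 mm in this frame, its pull as far as x = -160 mm; the drawer's underside is 14 mm above the worktop.
- salt_tub: Low round white tub, lid on, 71 mm in diameter at the lid, 64 mm below it, 32 mm high, 40 to 110 g, loose, standing on the worktop in front of the wide drawer. Origin at the centre of its underside.
- espresso_cup: Bystander: small white cup with a handle, 61x79x56 mm, on the worktop in front of the narrow drawer. Origin on its underside.
- blue_cup: Bystander: dark blue cup with a handle, 63x93x53 mm, on the rear of the chest's top. Origin on its underside.
- tamper: Bystander: tamper with a turned handle, 58 mm in diameter, 94 mm high, on the rear of the chest's top. Origin on its underside.
- spice_jar: Bystander: small jar with a red cap, 44 mm in diameter, 90 mm high, on the rear of the chest's top. Origin on its underside.
- coffee_scale: Bystander: flat black coffee scale, 190x130x30 mm, on the worktop nearer the robot and to its left. Origin on its underside.
- can_rose: Bystander: food canister with a pinkish flip lid, 180x98x117 mm, on the worktop left of the work. Origin on its underside.
- scoop: Bystander: small blue measuring scoop, 88x36x26 mm, on the worktop near the robot. Origin on its underside.

How it is judged:
By the outcome, as a careful person would: the job done as asked, in the order asked, and still so for the second after the job is handed in, with the robot touching nothing.
It also fails if it takes over 56 s, if anything falls off the work surface, if the arm or the gripper's body presses on something with over 40 N, if the wrist force passes 120 N, or if a joint passes its speed limit or range.

### The arm

A 7-joint arm with a two-finger parallel gripper is mounted at the origin on a cart in front of the work surface, level with it; the furniture and walls round the work are solid. World frame = base frame: x ahead of the robot, y to its left, z up, the work surface at z = 0. Lengths are in m, angles in rad, forces in N, time in s.
With the tool pointing down it reaches from about 0.425 to 0.95 m from the base axis. Payload 4.7 kg.
Tool frame: the origin (TCP) lies on the centre line of the jaws, within the pads' length; the fingertips stand robot.nose_length ahead of it and the grasp point (between the pads) lies 8 mm behind it (robot.nose_length is the distance from the TCP to the fingertips, in m); z points along the fingers, x is the direction in which the jaws open and shut, and the axes are right-handed (so a half turn about z gives the same grasp; the last joint's range is limited). The gripper opens to 85 mm and grips with 20 to 120 N. Pads are 22 mm wide; open, the fingers measure 114 mm over their backs; the gripper's body (76 mm by 85 mm) begins 54 mm behind the grasp point. The pads swing forward as they close: fully open they stand 13 mm farther back than shut.
Start: joints at [-1.334, 0.469, -0.049, 1.532, 0.024, 1.141, -0.082], TCP at [0.177, 0.651, 0.242] pointing down, gripper open.
Joint ranges: [-2.59, 2.59], [-0.33, 1.99], [-1.39, 1.29], [0.1, 2.45], [-1.04, 4.18], [0.21, 1.99], [-2.66, 2.66]. Speed limits (rad/s): [2.57, 2.57, 3.14, 3.14, 3.14, 3.14, 3.14].

### API

Orientations are given as [roll, pitch, yaw] about the fixed x, y, z axes, in that order (R = Rz(yaw) Ry(pitch) Rx(roll)).
In Python, from plant import robot gives the robot as it stands. Calls block until the motion is done:
- robot.goto(position, orientation): joint-space move of the TCP to a pose.
- robot.move_straight(position, vel=0.15, attitude=None, contact_N=None): straight line of the TCP; attitude=None keeps the orientation; vel is the mean speed in m/s. With contact_N (N) it stops when the force on the tool has changed by that much, and returns True; else False.
- robot.move_joints(angles): joint-space move.
- robot.grip(opening, strength=None): opening from 0.0 (shut) to 1.0 (fully open); strength is the grip in N (None keeps the last); returns when the fingers have stopped.
- robot.sleep(seconds).
- robot.inverse_kinematics(position, orientation): joint angles nearest the present ones, or None.
- robot.sense(): the state.
- robot.grab_frame(name): name is "scene" or "top" or "wrist"; returns a dict with "image" (400x640x3 uint8, red, green, blue), "range_z" (400x640 float32, m along the optical axis (not along the pixel's ray), 0 where there is no reading), "fx", "fy", "cx", "cy" (pixels), "dist_coeffs" ([k1, k2, p1, p2, k3] as OpenCV has them; the pictures are not rectified), "R" (3x3) and "t" (3): a world point X has camera coordinates R X + t. Camera axes: x right, y down, z forward; pixel columns grow to the right and rows downward; lengths in m; the calibration is good to about 2 mm. A picture is of the moment at which its call begins.
A pose or a line that the arm cannot do raises robot.IKError and nothing moves.
- robot.close_job(): hands the job in, once; it reports no verdict.
The state is a dict: "t": time; "joint_pos": joint angles; "joint_velocities": joint speeds; "effort": joint torques, N m; "tcp_pos": TCP position; "tcp_rot": TCP orientation; "wrist_force": force on the tool from outside, world axes, zero at the start; "torque": the same for the moment, N m; "opening": opening from 0.0 (shut) to 1.0 (fully open).
Only numpy, scipy, OpenCV 4.12 (cv2) and the standard library are available. Lean on these libraries where they do the work, as an engineer would, in place of code of your own. Each camera call takes 0.05 s, during which the arm holds its last target.

## Working session

There is one attempt and no reset: what is moved stays moved. The work goes in short steps, each a Python script; the robot and the scene stay as the last script left them, time stands still between calls to the robot, and variables do not carry over. Pictures are saved under pics/ and viewed, and the job is handed in when it is done.

```bash
mkdir -p pics; ls
python3 - <<'E'
from plant import robot
import cv2,numpy as np,pickle
s=robot.sense();print(s['t'],s['tcp_pos'],s['tcp_rot'],s['opening'],robot.nose_length)
for n in ['scene','top','wrist']:
    f=robot.grab_frame(n);pickle.dump(f,open(f'pics/{n}0.pkl','wb'))
    cv2.imwrite(f'pics/{n}0.png',f['image'][:,:,::-1]);print(n,f['R'],f['t'],f['fx'],f['dist_coeffs'])
E
```

```text
pics
0.0 [0.17711486 0.65073907 0.24125807] [3.14153472e+00 2.01081597e-03 1.30509489e+00] 0.9992581131177468 0.011
scene [[ 0.80946121 -0.58716241  0.00358605]
 [-0.3982056  -0.55343343 -0.7315352 ]
 [ 0.43151461  0.59072138 -0.68179425]] [-0.529016    0.19421445  0.8573047 ] 410.08065865172716 [-0.07779498  0.          0.          0.          0.        ]
top [[-0.02777687 -0.99896205 -0.0361007 ]
 [-0.98975632  0.0325444  -0.13900825]
 [ 0.14003884  0.03186968 -0.98963299]] [-0.12317165  0.53522476  1.18530989] 502.12702319920123 [-0.1279435  0.         0.         0.         0.       ]
wrist [[ 0.26209037  0.96504108 -0.00208768]
 [ 0.9132037  -0.24731149  0.32387656]
 [ 0.31203787 -0.0867914  -0.94609705]] [-0.67435717 -0.04121922  0.38141525] 314.83435533422994 [-0.04044703  0.          0.          0.          0.        ]
```

View pics/scene0.png

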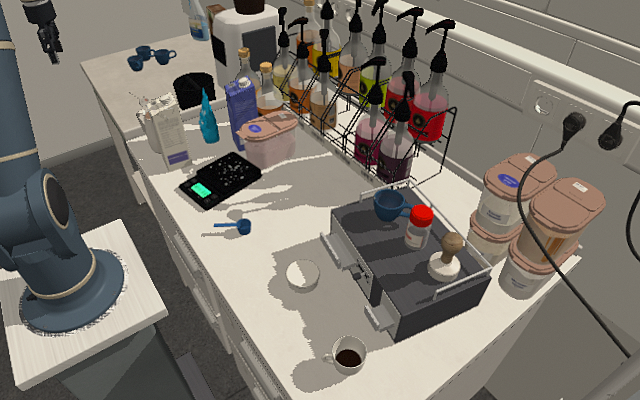

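View pics/top0.png

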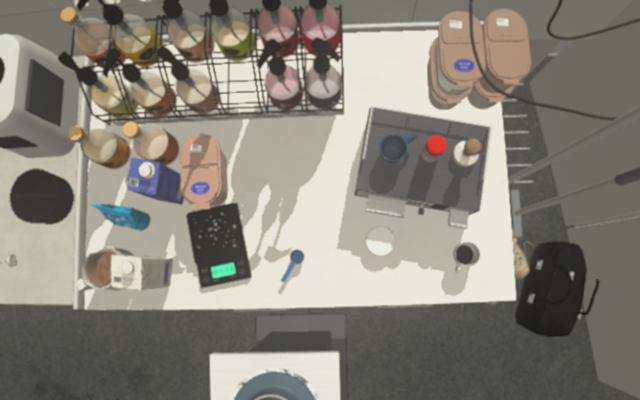

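Both views show the chest right of centre: top view about (370-488, 110-215), wide pull at (385,210), knob at (421,211), tub at (380,241), cup at (465,255). Next I'll measure them.

```bash
cat > h.py <<'E'
import cv2,numpy as np,pickle
def K(f): return np.array([[f['fx'],0,f['cx']],[0,f['fy'],f['cy']],[0,0,1.]])
def cloud(f):
    v,u=np.mgrid[0:400,0:640]
    p=cv2.undistortPoints(np.stack([u,v],-1).reshape(-1,1,2).astype(float),K(f),np.array(f['dist_coeffs'])).reshape(400,640,2)
    z=f['range_z'].astype(float)
    c=np.stack([p[...,0]*z,p[...,1]*z,z],-1)
    w=(c-f['t'])@np.array(f['R']); w[z==0]=np.nan
    return w
def onplane(f,u,v,h):
    p=cv2.undistortPoints(np.array([[[u,v]]],float),K(f),np.array(f['dist_coeffs'])).ravel()
    R=np.array(f['R']);d=R.T@np.array([p[0],p[1],1]);o=-R.T@np.array(f['t'])
    return o+d*(h-o[2])/d[2]
def proj(f,X):
    return cv2.projectPoints(np.array(X,float).reshape(-1,1,3),cv2.Rodrigues(np.array(f['R']))[0],np.array(f['t']),K(f),np.array(f['dist_coeffs']))[0].reshape(-1,2)
E
python3 - <<'E'
from h import *
f=pickle.load(open('pics/top0.pkl','rb'));w=cloud(f)
for n in ['top','scene']:
    f=pickle.load(open(f'pics/{n}0.pkl','rb'));w=cloud(f);img=f['image']
    x0,y0,x1,y1=(330,95,500,275) if n=='top' else (270,180,500,385)
    s=3 if n=='top' else 3
    cv2.imwrite(f'pics/{n}z.png',cv2.resize(img[y0:y1,x0:x1,::-1],None,fx=s,fy=s,interpolation=cv2.INTER_CUBIC))
    W=w.reshape(-1,3)
    m=(W[:,2]>.1)&(W[:,2]<.112)&(W[:,0]>.4)&(W[:,1]<-.1)&(W[:,1]>-.6)&(W[:,0]<1)
    P=W[m];print(n,m.sum(),np.median(P[:,2]),cv2.minAreaRect(P[:,:2].astype(np.float32)))
    b=(W[:,2]>.022)&(W[:,2]<.04)&(W[:,0]>.4)&(W[:,1]<-.1)&(W[:,1]>-.45)&(W[:,0]<.72)
    P=W[b];print('z30',b.sum(),P[:,:].min(0),P.max(0))
    for uv in ([(380,241),(465,255),(385,210)] if n=='top' else [(302,275),(348,357)]): print(uv,w[uv[1],uv[0]])
E
```

```text
top 9175 0.10517650370679743 ((0.7358768582344055, -0.34858444333076477), (0.498969703912735, 0.5262506604194641), 89.70381927490234)
z30 587 [ 0.40011702 -0.43375278  0.02214128] [ 0.53142794 -0.20786353  0.03994021]
(380, 241) [ 0.41479011 -0.26639836  0.02883939]
(465, 255) [ 0.3742702  -0.47296871  0.01642847]
(385, 210) [ 0.48595703 -0.27881317  0.06167855]
scene 8902 0.10552903424029202 ((0.7367345094680786, -0.350032240152359), (0.49934932589530945, 0.52601557970047), 89.86122131347656)
z30 736 [ 0.40003281 -0.42420676  0.02216084] [ 0.53335533 -0.21327384  0.03988294]
(302, 275) [ 0.41385008 -0.27415267  0.03064436]
(348, 357) [ 0.38334334 -0.46591739  0.01648215]
```

Run:
```python
from h import *
# height map at top view, 2 mm grid
for n in ['top','scene']:
    f=pickle.load(open(f'pics/{n}0.pkl','rb'));W=cloud(f).reshape(-1,3)
    W=W[~np.isnan(W[:,0])];m=(W[:,0]>.4)&(W[:,0]<.95)&(W[:,1]<-.05)&(W[:,1]>-.6)&(W[:,2]<.22)&(W[:,2]>-.01)
    W=W[m];H=np.zeros((275,275),np.float32)
    i=((.95-W[:,0])/.002).astype(int).clip(0,274);j=((-.05-W[:,1])/.002).astype(int).clip(0,274)
    np.maximum.at(H,(i,j),W[:,2])
    im=cv2.applyColorMap((H/.2*255).clip(0,255).astype(np.uint8),cv2.COLORMAP_JET)
    cv2.imwrite(f'pics/h_{n}.png',cv2.resize(im,None,fx=2,fy=2,interpolation=0))
```

```text
(no output)
```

View pics/topz.png

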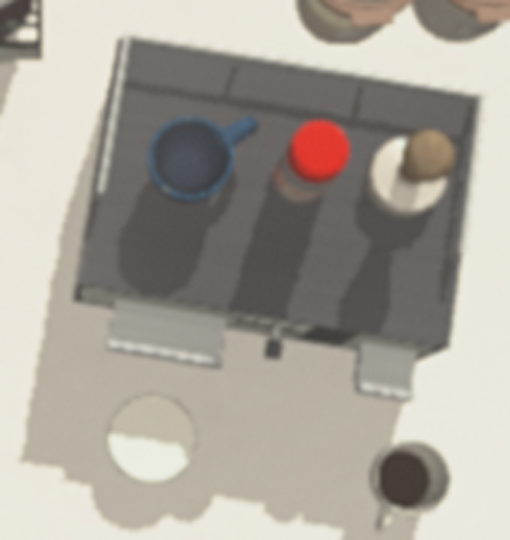

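View pics/scenez.png

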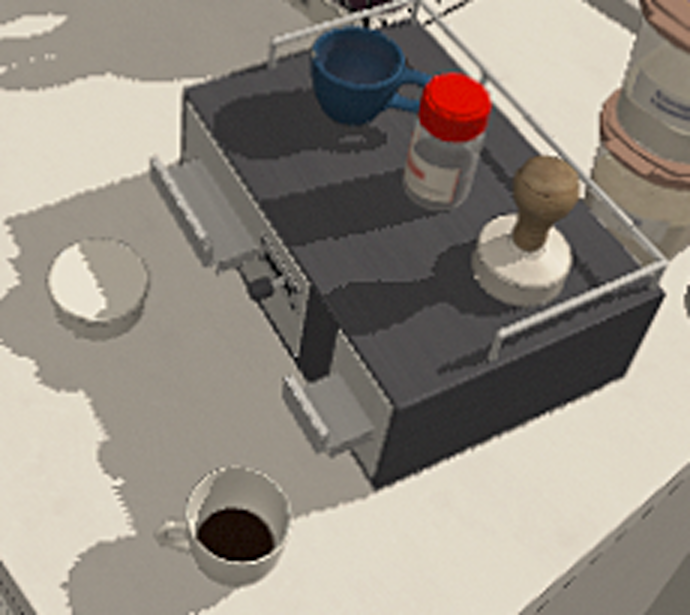

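```bash
cat >> h.py <<'E'
def inrect(P,c,yaw,x0,x1,y0,y1):
    d=P[:,:2]-c; cx=d@[np.cos(yaw),np.sin(yaw)]; cy=d@[-np.sin(yaw),np.cos(yaw)]
    return (cx>x0)&(cx<x1)&(cy>y0)&(cy<y1),cx,cy
E
python3 - <<'E'
from h import *
for n in ['top','scene']:
    f=pickle.load(open(f'pics/{n}0.pkl','rb'));w=cloud(f)
    m=((w[...,2]>.1)&(w[...,2]<.109)&(w[...,0]>.4)&(w[...,0]<.8)&(w[...,1]<-.15)&(w[...,1]>-.6)).astype(np.uint8)
    k,l,st,_=cv2.connectedComponentsWithStats(m,connectivity=4);i=1+st[1:,4].argmax()
    P=w[l==i][:,:2].astype(np.float32);r=cv2.minAreaRect(P);print(n,st[i],r,cv2.boxPoints(r))
    for uv,z in ({'top':[((355.7,194.3),.105),((479,210.7),.105)],'scene':[((270+186/3,180+92/3),.105),((270+398/3,180+405/3),.105)]}[n]): print(onplane(f,*uv,z))
    # tub fit circle
    m=(w[...,2]>.026)&(w[...,2]<.036)&(abs(w[...,0]-.415)<.06)&(abs(w[...,1]+.27)<.06)
    Q=w[m][:,:2].astype(np.float32);print('tub',len(Q),cv2.minEnclosingCircle(Q),Q.mean(0))
    # cup
    m=(w[...,2]>.015)&(w[...,2]<.07)&(abs(w[...,0]-.38)<.07)&(abs(w[...,1]+.47)<.07)
    Q=w[m];print('cup',Q.min(0),Q.max(0))
    # pull lip top
    m=(w[...,2]>.068)&(w[...,2]<.09)&(w[...,0]<.55)&(w[...,0]>.42)&(w[...,1]<-.2)&(w[...,1]>-.45)
    Q=w[m];print('lips',len(Q));np.save(f'pics/lip_{n}.npy',Q)
    for q in Q[::max(1,len(Q)//25)]: print(q.round(4))
E
```

```text
top [ 355  108  134  104 8019] ((0.599660336971283, -0.3692426085472107), (0.2898206114768982, 0.20179328322410583), 78.07656860351562) [[ 0.47100148 -0.49018073]
 [ 0.668441   -0.5318721 ]
 [ 0.72831917 -0.24830449]
 [ 0.5308797  -0.20661312]]
[ 0.51958304 -0.20981231  0.105     ]
[ 0.47254573 -0.49011229  0.105     ]
tub 655 ((0.41550004482269287, -0.26655226945877075), 0.03581898659467697) [ 0.4154157  -0.26596686]
cup [ 0.33692174 -0.49839624  0.01500961] [ 0.44964798 -0.42438466  0.06977805]
lips 362
[ 0.5306 -0.2091  0.0824]
[ 0.5251 -0.2346  0.0816]
[ 0.5203 -0.2628  0.0755]
[ 0.516  -0.2772  0.069 ]
[ 0.5119 -0.3023  0.0755]
[ 0.5067 -0.3257  0.0735]
[ 0.5009 -0.3437  0.0776]
[ 0.4976 -0.3618  0.0805]
[ 0.4961 -0.3728  0.0699]
[ 0.4932 -0.3866  0.071 ]
[ 0.4888 -0.4128  0.0807]
[ 0.49   -0.2356  0.0804]
[ 0.488  -0.2333  0.0785]
[ 0.4817 -0.4448  0.0721]
[ 0.4843 -0.2561  0.084 ]
[ 0.4829 -0.2471  0.0778]
[ 0.4802 -0.3554  0.0697]
[ 0.48   -0.2656  0.0776]
[ 0.4771 -0.3615  0.0751]
[ 0.4765 -0.2884  0.0816]
[ 0.4753 -0.2774  0.0741]
[ 0.4732 -0.3113  0.0835]
[ 0.4713 -0.3044 
[... 574 characters left out ...]
22  0.06982945]
lips 793
[ 0.5338 -0.2103  0.0886]
[ 0.5299 -0.2235  0.0704]
[ 0.5252 -0.244   0.0718]
[ 0.4885 -0.2458  0.0842]
[ 0.5218 -0.2625  0.0681]
[ 0.4835 -0.2596  0.0812]
[ 0.4801 -0.2643  0.0783]
[ 0.4804 -0.2675  0.0715]
[ 0.513  -0.3093  0.0826]
[ 0.5124 -0.3107  0.0749]
[ 0.4748 -0.3017  0.0831]
[ 0.4742 -0.2965  0.0688]
[ 0.5036 -0.3395  0.0842]
[ 0.4736 -0.3231  0.0801]
[ 0.5011 -0.3494  0.0771]
[ 0.5004 -0.3704  0.0869]
[ 0.4977 -0.3691  0.0748]
[ 0.4936 -0.3683  0.0707]
[ 0.4856 -0.3713  0.0737]
[ 0.4942 -0.3975  0.0894]
[ 0.4932 -0.4033  0.0775]
[ 0.4916 -0.4122  0.0694]
[ 0.4902 -0.4274  0.0721]
[ 0.4851 -0.4429  0.079 ]
[ 0.4507 -0.435   0.0776]
[ 0.443  -0.4459  0.0825]
```

```bash
python3 - <<'E'
from h import *
f=pickle.load(open('pics/top0.pkl','rb'));w=cloud(f).reshape(-1,3);w=w[~np.isnan(w[:,0])]
r=np.hypot(w[:,0],w[:,1]);a=np.degrees(np.arctan2(w[:,1],w[:,0]))
for lo in range(-40,80,8):
    print(lo,[round(float(np.max(w[(a>=lo)&(a<lo+8)&(r>R0)&(r<R0+.1),2],initial=-1)),3) for R0 in (.3,.4,.5,.6,.7,.8)])
# scoop & obstacles z>8mm in region
m=(w[:,2]>.007)&(w[:,0]>.27)&(w[:,0]<.55)&(w[:,1]>-.22)&(w[:,1]<.2)
for y in np.arange(-.22,.2,.02):
    k=m&(w[:,1]>=y)&(w[:,1]<y+.02)
    if k.sum(): print(round(y,2),k.sum(),w[k].min(0).round(3),w[k].max(0).round(3))
E
python3 - <<'E'
from plant import robot
import numpy as np
o=[np.pi,0,1.363]
for p in [(.177,.651,.40),(.42,.25,.4),(.416,-.268,.2),(.416,-.268,.012),(.445,-.131,.012),(.376,-.255,.075),(.478,-.4,.1)]:
    print(p,robot.inverse_kinematics(p,o))
E
```

```text
-40 [0.007, 0.039, 0.089, 0.167, 0.202, 0.256]
-32 [0.007, 0.038, 0.111, 0.168, 0.199, 0.259]
-24 [0.008, 0.008, 0.111, 0.161, 0.161, 0.009]
-16 [0.03, 0.029, 0.008, 0.009, 0.327, 0.336]
-8 [0.032, 0.026, 0.007, 0.009, 0.328, 0.34]
0 [0.01, 0.007, 0.008, 0.009, 0.173, 0.403]
8 [0.032, 0.034, 0.123, 0.124, 0.329, 0.395]
16 [0.026, 0.034, 0.196, 0.219, 0.224, 0.329]
24 [0.021, 0.033, 0.194, 0.215, 0.224, 0.328]
32 [0.007, 0.219, 0.205, 0.142, 0.223, 0.237]
40 [0.007, 0.202, 0.199, 0.035, 0.077, 0.229]
48 [0.003, 0.123, 0.122, 0.036, 0.08, 0.079]
56 [-0.842, 0.006, 0.035, 0.032, 0.017, 0.021]
64 [-0.845, -0.843, -0.849, -0.014, -0.011, -0.013]
72 [-0.843, -0.84, -0.844, -0.84, -0.843, -0.846]
-0.22 74 [ 0.417 -0.22   0.007] [ 0.55  -0.205  0.108]
-0.2 3 [ 0.323 -0.196  0.007] [ 0.542 -0.19   0.007]
-0.18 2 [ 0.38  -0.173  0.007] [ 0.53  -0.161  0.007]
-0.16 3 [ 0.278 -0.158  0.007] [ 0.429 -0.153  0.008]
-0.14 3 [ 0.296 -0.137  0.007] [ 0.534 -0.124  0.008]
-0.12 6 [ 0.296 -0.119  0.007] [ 0.545 -0.104  0.009]
-0.1 3 [ 0.463 -0.097  0.007] [ 0.508 -0.088  0.008]
-0.08 31 [ 0.368 -0.08  
[... 686 characters left out ...]
2   1.29928509  0.02070298  1.45281455
 -0.021208  ]
(0.42, 0.25, 0.4) [-0.79049575  0.04758578  0.17609483  1.73192942 -0.00851686  1.3628196
  0.75016244]
(0.416, -0.268, 0.2) [-0.24241045  0.29314655  0.88870055  2.03662877 -0.28224956  0.93630908
  2.15809888]
(0.416, -0.268, 0.012) [ 0.04660121  0.58568668  0.56829768  2.1606903  -0.60162877  0.55345856
  2.42723088]
(0.445, -0.131, 0.012) [-0.06294388  0.50586216  0.32136354  2.2201531  -0.35044221  0.46208394
  1.89964477]
(0.376, -0.255, 0.075) [-0.09365399  0.44062508  0.7468344   2.22726578 -0.50390438  0.64356317
  2.38182683]
(0.478, -0.4, 0.1) [ 0.1140294   0.6413746   0.74087152  1.8232717  -0.54532662  0.89228384
  2.47333771]
```

```bash
cat >> h.py <<'E'
C=np.array([.6007,-.3712]);YAW=np.radians(-11.9)
O=[np.pi,0,np.pi/2+YAW]
def W(x,y,z): # chest mm -> world m
    c,s=np.cos(YAW),np.sin(YAW);x/=1000;y/=1000
    return [C[0]+x*c-y*s,C[1]+x*s+y*c,z/1000]
def toC(p):
    c,s=np.cos(YAW),np.sin(YAW);d=np.array(p[:2])-C
    return np.array([d[0]*c+d[1]*s,-d[0]*s+d[1]*c])*1000
def snap(robot,n,name):
    f=robot.grab_frame(n);pickle.dump(f,open(f'pics/{name}.pkl','wb'));cv2.imwrite(f'pics/{name}.png',f['image'][:,:,::-1]);return f
E
python3 - <<'E'
from plant import robot
from h import *
robot.goto([.177,.651,.40],[np.pi,0,1.305]);print(robot.sense()['t'])
robot.goto(W(-215,50,300),O);s=robot.sense();print(s['t'],s['tcp_pos'],s['joint_pos'],s['wrist_force'])
f=snap(robot,'wrist','w1');w=cloud(f)
m=(w[...,2]>.027)&(w[...,2]<.037)&(abs(w[...,0]-.416)<.06)&(abs(w[...,1]+.268)<.06)
Q=w[m][:,:2].astype(np.float32);c=cv2.minEnclosingCircle(Q);print('tub',len(Q),c,Q.mean(0),toC(c[0]))
m=(w[...,2]>.1)&(w[...,2]<.109);Q=w[m][:,:2]-C
P=np.array([toC(q+C) for q in Q]);print('top',P.min(0),P.max(0),np.percentile(P[:,0],[.5,2]))
E
```

```text
0.825
4.175 [ 0.40118964 -0.27736659  0.30003324] [ 0.56339788  0.11242226 -0.04920451  1.88539562  0.00584236  1.14377884
  1.87661128] [-0.03638196 -0.13209933 -0.28643947]
tub 2272 ((0.4155307710170746, -0.267946720123291), 0.035686127841472626) [ 0.41431007 -0.267615  ] [-202.48101279   62.85159208]
top [-103.33549625 -401.61502414] [129.37410949 524.03920738] [-102.38912351 -101.50611794]
```

View pics/w1.png

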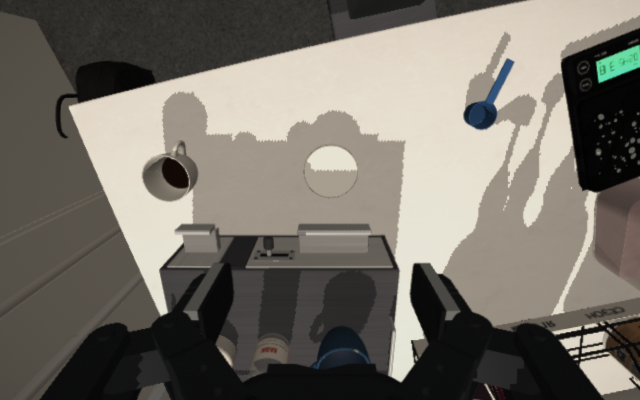

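The wrist view shows the tub at (330,171), the knob at (268,242), the wide lip at (298-370,226) and the cup clear at (170,175). The wrist tub fit matches the other two cameras. I'll check my chest frame by projecting known points into the pictures.

Run:
```python
from h import *
for n,b in [('w1',(140,120,420,300)),('top0',(330,180,500,275)),('scene0',(270,200,450,385))]:
    f=pickle.load(open(f'pics/{n}.pkl','rb'));im=f['image'][:,:,::-1]
    x0,y0,x1,y1=b;k=2.8;im=cv2.resize(im[y0:y1,x0:x1],None,fx=k,fy=k,interpolation=cv2.INTER_CUBIC)
    pts=[W(-134,67-45,81),W(-134,67+45,81),W(-125.5,-20,71.5),W(-100,145,105),W(-100,-145,105),W(-140,-86,81),W(-140,-130,81)]
    for p in proj(f,pts): cv2.circle(im,tuple(int(v) for v in ((p-[x0,y0])*k+k/2)),3,(0,0,255),1)
    cv2.imwrite(f'pics/ov_{n}.png',im)
```

```text
(no output)
```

View pics/ov_w1.png

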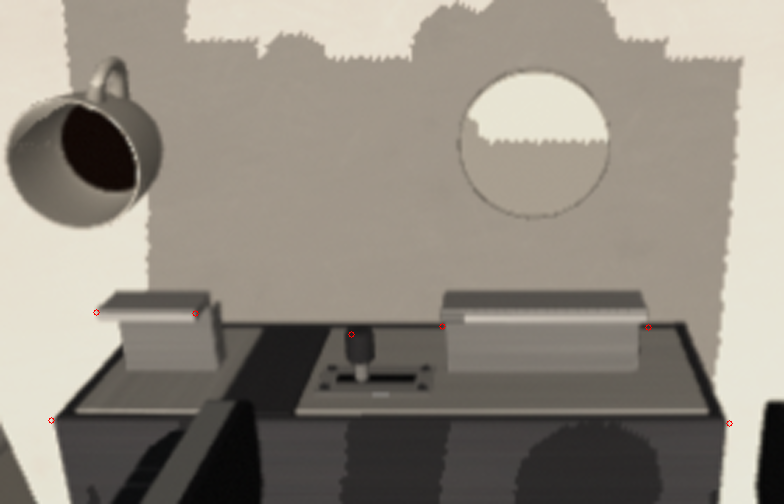

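View pics/ov_top0.png

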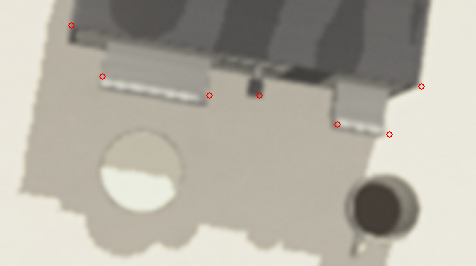

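View pics/ov_scene0.png

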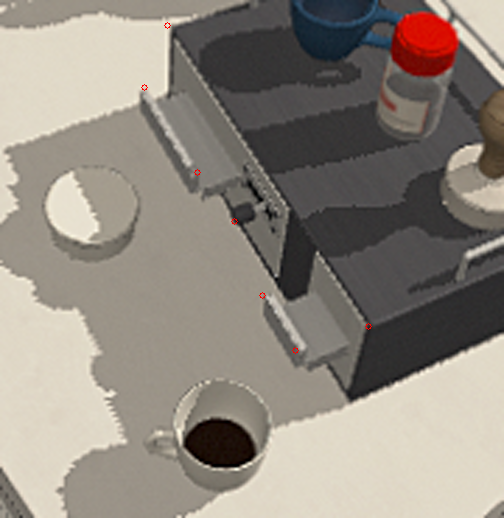

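```bash
sed -i 's/C=np.array(\[.6007,-.3712\])/C=np.array([.5995,-.3710])/' h.py
python3 - <<'E'
from plant import robot
from h import *
tub=np.array([.4157,-.2680]);cy=toC(tub);print(cy)
robot.move_straight([*tub,.08],vel=.2)
print(robot.move_straight([*tub,.018],vel=.08,contact_N=4))
s=robot.sense();print(s['t'],s['tcp_pos'],s['wrist_force'])
robot.grip(.9,20);s=robot.sense();print(s['t'],s['opening'],s['wrist_force'])
snap(robot,'wrist','w2');snap(robot,'scene','s2')
E
```

```text
[-201.08898256   62.88609619]
False
6.4 [ 0.41602806 -0.26816584  0.01828237] [ 0.26026251 -0.49029951  0.31773884]
6.6583 0.9007023587472597 [ 0.44650054 -1.01284924  0.09158526]
```

View pics/w2.png

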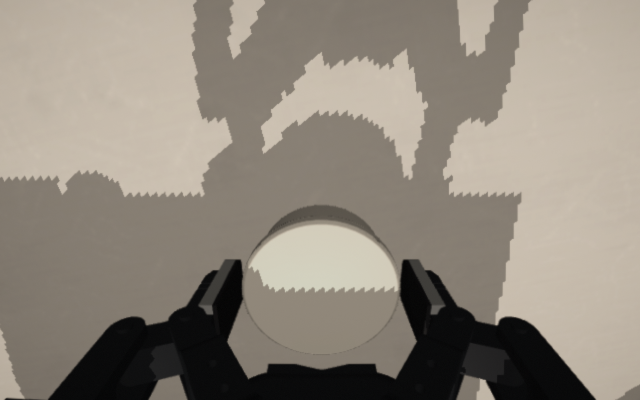

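View pics/s2.png

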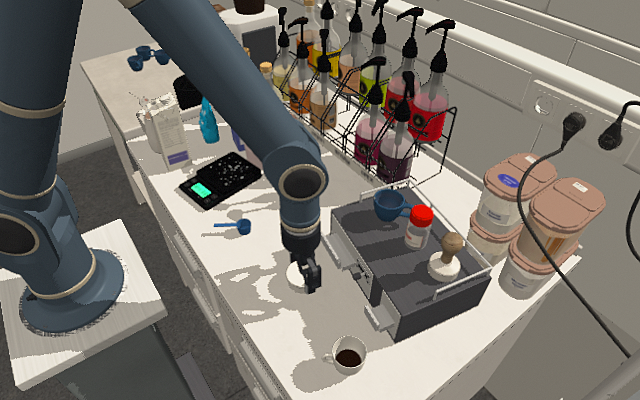

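The wrist view shows the tub caged between both pads (245-400 px, row 285). Now I'll slide it along chest +y.

Run:
```python
from plant import robot
from h import *
p=W(-201,198,18)
print(robot.move_straight(p,vel=.07,contact_N=12))
s=robot.sense();print(s['t'],s['tcp_pos'],toC(s['tcp_pos']),s['wrist_force'])
robot.grip(1.0);s=robot.sense();print(s['t'],s['wrist_force'])
x,y,z=s['tcp_pos']
robot.move_straight([x,y,.16],vel=.15)
f=snap(robot,'wrist','w3');w=cloud(f)
t=np.array(W(-201,194,0))
m=(w[...,2]>.027)&(w[...,2]<.037)&(abs(w[...,0]-t[0])<.06)&(abs(w[...,1]-t[1])<.06)
Q=w[m][:,:2].astype(np.float32);c=cv2.minEnclosingCircle(Q);print('tub',len(Q),c,toC(c[0]),robot.sense()['t'])
```

```text
False
8.8417 [ 0.44354317 -0.13598957  0.01796446] [-201.06529081  197.80086262] [-0.40471315 -0.85791368 -0.49860567]
9.1 [ 0.18303686  0.23435542 -0.08489595]
tub 4938 ((0.43139418959617615, -0.12306720018386841), 0.058449529111385345) [-215.61782695  207.94035063] 10.25
```

View pics/w3.png

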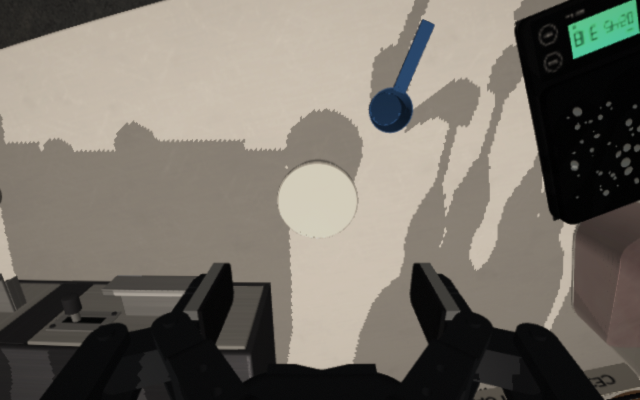

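The tub now stands at (318,199), clear of the chest's left edge, and the scoop at (390,110) is untouched; my circle fit picked the scoop up. I'll take the tub's position from its pixel and go on to the bolt.

Run:
```python
from plant import robot
from h import *
f=pickle.load(open('pics/w3.pkl','rb'));print('tub',toC(onplane(f,318,199,.032)))
robot.grip(0.0)
s=robot.sense();print('grip',s['opening'],s['t'])
robot.goto(W(-122,-54,170),O);s=robot.sense();print(s['t'],toC(s['tcp_pos']),s['joint_pos'])
print(robot.move_straight(W(-122,-54,100),vel=.12))
f=snap(robot,'wrist','w4');snap(robot,'scene','s4');print(robot.sense()['t'])
```

```text
tub [-200.21063287  195.42726892]
grip 9.389720592971121e-06 11.0167
12.05 [-121.78500899  -51.80241098] [ 0.56626586  0.43960092  0.08979112  1.76351987 -0.04899602  0.94180663
  2.04183428]
False
12.8833
```

View pics/w4.png

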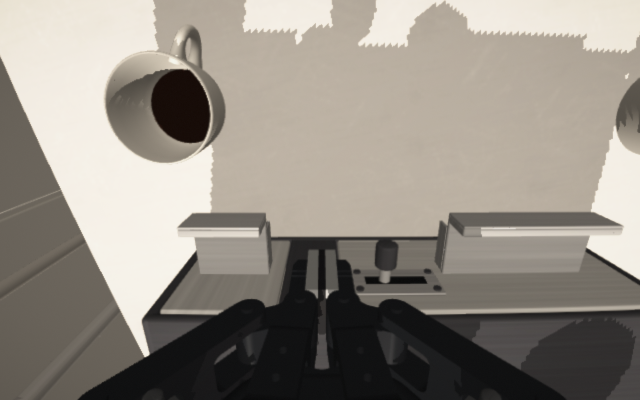

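View pics/s4.png

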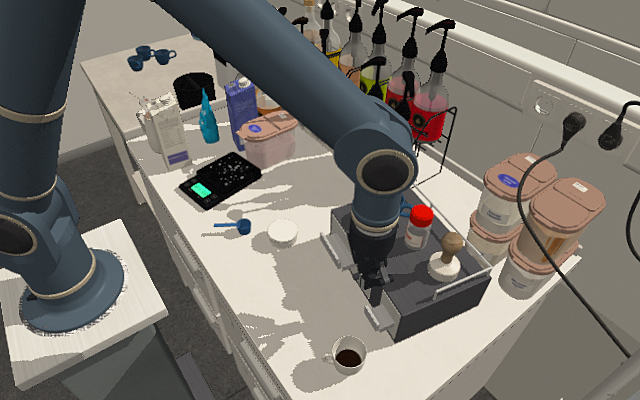

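The shut fingertips are at (305-340, 250), between the narrow pull (ends at 271) and the knob (375-398), and I can see a clear gap on both sides. I'll lower them and push.

Run:
```python
from plant import robot
from h import *
print(robot.move_straight(W(-122,-54,71),vel=.08,contact_N=4))
s=robot.sense();print(s['t'],s['tcp_pos'],toC(s['tcp_pos']),s['wrist_force'])
print('push',robot.move_straight(W(-122,-11,71),vel=.03,contact_N=7))
s=robot.sense();print(s['t'],toC(s['tcp_pos']),s['wrist_force'])
f=snap(robot,'wrist','w5');print(robot.sense()['t'])
```

```text
False
13.3917 [ 0.46868815 -0.3985184   0.07025542] [-122.32615994  -53.90095136] [-0.15589979 -0.36600028 -0.32832227]
push True
14.5333 [-122.18060038  -18.24706661] [ 0.58236704 -2.16761402  1.18612611]
14.5833
```

View pics/w5.png

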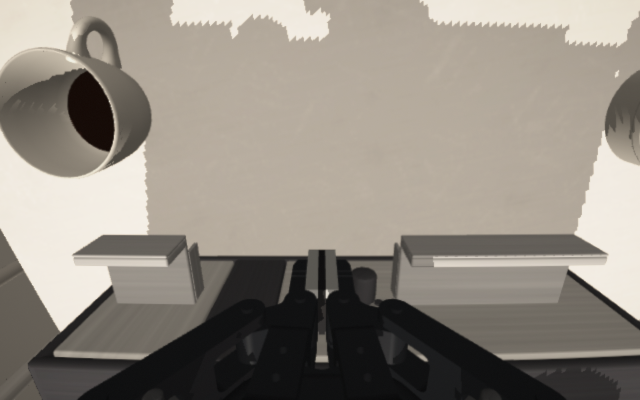

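The knob at (364,283) now sits next to the wide pull, and contact stopped the push at chest y -18, against the -19 I expected for fully back. I'll back off and move above the trough.

Run:
```python
from plant import robot
from h import *
robot.move_straight(W(-122,-26,71),vel=.06)
robot.move_straight(W(-122,-30,135),vel=.15)
robot.move_straight(W(-117,67,135),vel=.2)
robot.move_straight(W(-117,67,100),vel=.12)
s=robot.sense();print(s['t'],toC(s['tcp_pos']),s['wrist_force'],s['joint_pos'])
f=snap(robot,'wrist','w6')
im=f['image'][:,:,::-1].copy()
pts=[W(-134,22,81),W(-134,112,81),W(-100,22,62),W(-100,112,62)]
k=1
for p in proj(f,pts): cv2.circle(im,tuple(int(v) for v in p),3,(0,0,255),1)
cv2.imwrite('pics/w6o.png',im)
```

```text
16.5083 [-117.34899553   65.78967504] [ 0.35468638 -0.03778317  0.01020548] [ 0.3882801   0.46649146  0.06742716  1.91684867 -0.03863034  0.7603471
  1.83776174]
```

View pics/w6o.png

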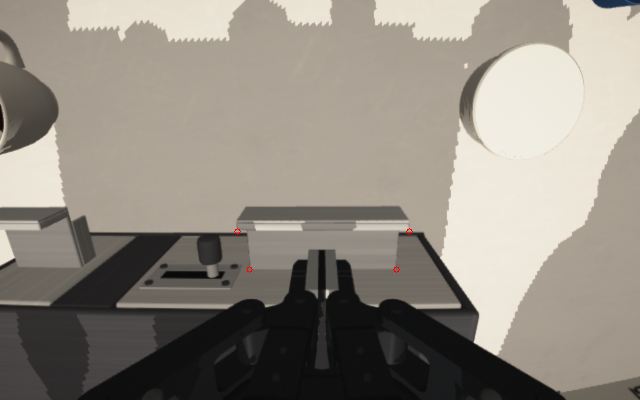

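The knob is at the far end of its slot (212,270). The predicted lip edge (row 231) lies on the seen one, and the fingertips (322,250) are over the trough. I'll descend, hook and draw.

Run:
```python
from plant import robot
from h import *
hit=robot.move_straight(W(-117,67,77),vel=.05,contact_N=4)
s=robot.sense();print(hit,s['t'],s['tcp_pos'],toC(s['tcp_pos']),s['wrist_force'])
if not hit:
    c=robot.move_straight(W(-160,67,77),vel=.04,contact_N=12)
    s=robot.sense();print('pull',c,s['t'],toC(s['tcp_pos']),s['wrist_force'])
    snap(robot,'scene','s7');snap(robot,'wrist','w7')
```

```text
False 17.1667 [ 0.49881325 -0.28129634  0.07679906] [-117.02016353   67.0138057 ] [-0.30260677 -0.55847005  1.08048449]
pull False 18.3917 [-160.31578277   67.0164739 ] [ 1.3962879  -0.2592783   0.87090877]
```

View pics/w7.png

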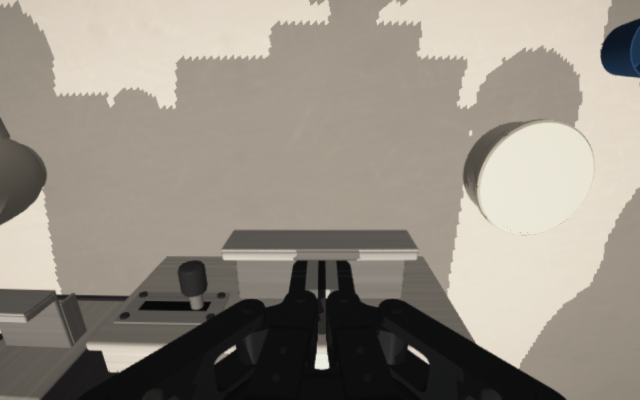

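The drawer moves with the lip hooked (lip at row 250, bolt plate shifted forward with it), and the tub at (535,178) stays clear. Drawing on to the stop.

Run:
```python
from plant import robot
from h import *
c=robot.move_straight(W(-236,67,77),vel=.05,contact_N=12)
s=robot.sense();print('pull',c,s['t'],toC(s['tcp_pos']),s['wrist_force'])
c=robot.move_straight(W(-254,67,77),vel=.025,contact_N=10)
s=robot.sense();print('stop',c,s['t'],toC(s['tcp_pos']),s['wrist_force'],s['joint_pos'])
snap(robot,'scene','s8');snap(robot,'wrist','w8')
```

```text
pull False 20.1583 [-236.13326865   66.96999911] [ 0.94045321 -0.10713035  0.21620707]
stop True 20.6 [-242.07643881   66.9866434 ] [-0.66201312 -0.11745995  1.19608211] [ 0.44911622  0.34807629  0.06318576  2.20017855 -0.0344796   0.58837181
  1.90044606]
```

View pics/s8.png

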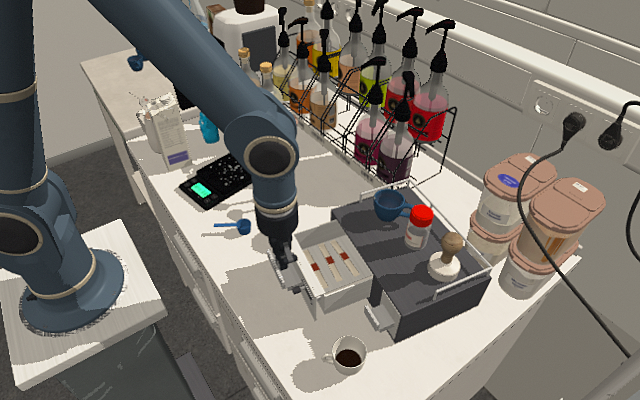

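The drawer is out with its contents in view, and the hook stopped at chest x -242, against an expected -243. I'll seat it once more, unhook, and check.

Run:
```python
from plant import robot
from h import *
c=robot.move_straight(W(-254,67,77),vel=.015,contact_N=10)
s=robot.sense();print('stop',c,s['t'],toC(s['tcp_pos']),s['wrist_force'])
x=toC(s['tcp_pos'])[0]
robot.move_straight(W(x+5,67,77),vel=.03);print(robot.sense()['wrist_force'])
robot.move_straight(W(x+5,67,200),vel=.12)
s=robot.sense();print(s['t'],s['wrist_force'])
robot.goto(W(-215,230,320),O)
robot.sleep(.2)
for n in ['scene','top','wrist']: snap(robot,n,n[0]+'9')
print(robot.sense()['t'],robot.sense()['wrist_force'])
f=pickle.load(open('pics/t9.pkl','rb'));w=cloud(f)
g=pickle.load(open('pics/top0.pkl','rb'));
x0,y0,x1,y1=330,95,500,290
cv2.imwrite('pics/t9z.png',np.hstack([cv2.resize(q['image'][y0:y1,x0:x1,::-1],None,fx=2.3,fy=2.3) for q in (g,f)]))
```

```text
stop True 21.1167 [-242.08104093   66.99180163] [ 0.58592651 -0.3989286   0.39554941]
[-1.20183746 -0.30490283 -0.41058586]
22.6 [-0.30305514 -0.6412173   0.11136194]
23.775 [ 0.23124254 -0.54505021 -0.02494911]
```

View pics/t9z.png

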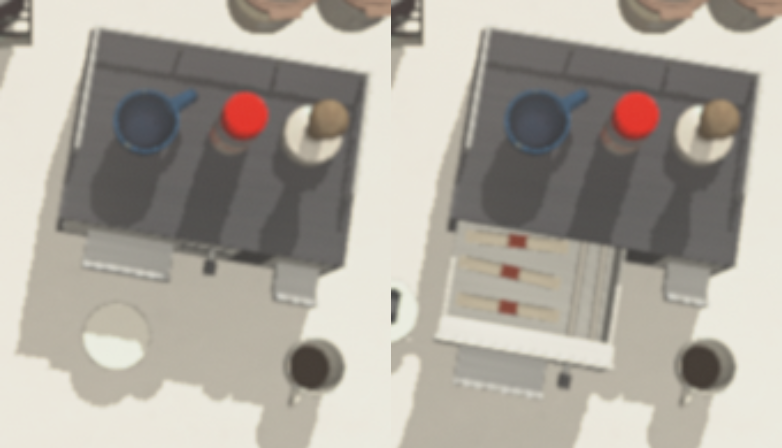

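View pics/s9.png

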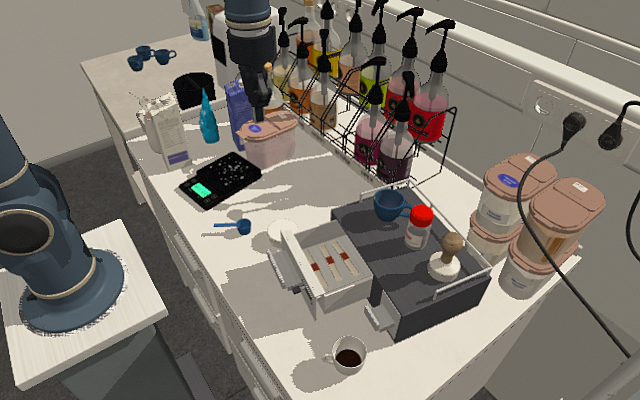

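View pics/w9.png

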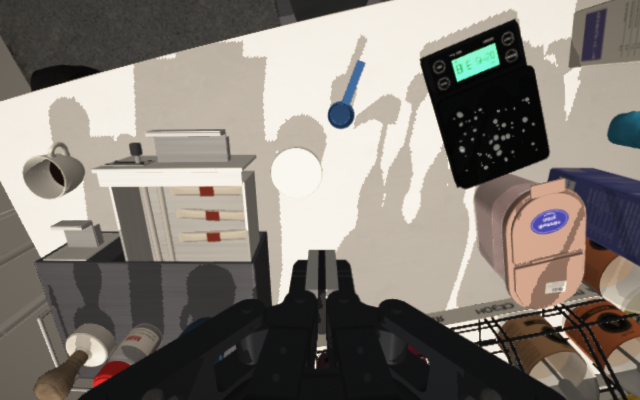

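All three views show the drawer out, the narrow drawer shut, the tub clear at wrist (296,172) and the bystanders unmoved. I'll measure the travel as a final check.

Run:
```python
from h import *
for a in ['top0','t9','scene0','s9','w1','w9']:
    w=cloud(pickle.load(open(f'pics/{a}.pkl','rb'))).reshape(-1,3);w=w[~np.isnan(w[:,0])]
    out=a[-1]=='9'; e=120 if out else 0
    _,x,y=inrect(w,C,YAW,0,1,0,1);x*=1000;y*=1000
    m=(w[:,2]>.074)&(w[:,2]<.088)&(y>28)&(y<106)&(x>-150-e)&(x<-120-e)
    p=(w[:,2]>.074)&(w[:,2]<.088)&(y>-125)&(y<-92)&(x>-150)&(x<-120)
    k=(w[:,2]>.06)&(w[:,2]<.08)&(y>-30)&(y<15)&(x>-128-e)&(x<-110-e)
    t=(w[:,2]>.027)&(w[:,2]<.036)&(np.hypot(x+200,y-195)<50)
    print(a,'lip',m.sum(),np.median(x[m]).round(1),'narrow',np.median(x[p]).round(1),'knob y',np.median(y[k]).round(1),k.sum(),'tub',np.median(x[t]).round(1) if out else '',(y[t].min().round(1),y[t].max().round(1)) if out else '')
```

```text
top0 lip 95 -138.0 narrow -137.8 knob y -14.7 38 tub  
t9 lip 91 -258.0 narrow -138.0 knob y 3.5 33 tub -208.9 (np.float64(162.1), np.float64(225.8))
scene0 lip 118 -136.4 narrow -135.4 knob y -20.0 51 tub  
s9 lip 118 -256.0 narrow -135.5 knob y -1.8 54 tub -201.0 (np.float64(162.5), np.float64(228.0))
w1 lip 382 -139.0 narrow -138.7 knob y -15.4 125 tub  
w9 lip 356 -258.3 narrow -138.1 knob y 4.7 154 tub -199.0 (np.float64(160.0), np.float64(230.1))
```

Travel measures 119-120 mm in all three cameras. The knob reading is noisy, so I'll measure it more carefully.

Run:
```python
from h import *
for n in ['w1','w4','w6','w7','w9']:
    f=pickle.load(open(f'pics/{n}.pkl','rb'));e={'w7':37,'w9':120}.get(n,0);g=f['image'].max(2).astype(int)
    best=[]
    for b in (-20,2):
        p=proj(f,[W(-122-e,b,78),W(-122-e,b-30,78),W(-122-e,b+18,78)]);
        r=int(round(p[0,1]));a,c=sorted([int(p[1,0]),int(p[2,0])]);
        cols=[u for u in range(a,c+1) if g[r,u]<75]
        if cols: best.append((b,[round(float(toC(onplane(f,u,r,.074))[1]),1) for u in (cols[0]-.5,cols[-1]+.5)],len(cols)))
    print(n,best)
f=pickle.load(open('pics/w9.pkl','rb'));g=pickle.load(open('pics/w6.pkl','rb'))
A=cv2.resize(f['image'][120:200,85:265,::-1],(780,347),interpolation=cv2.INTER_CUBIC)
B=cv2.resize(g['image'][215:295,120:300,::-1],(780,347),interpolation=cv2.INTER_CUBIC)
cv2.imwrite('pics/k.png',np.vstack([A,B])[:600])
```

```text
w1 [(-20, [-52.0, -9.0], 27), (2, [-22.9, -9.0], 11)]
w4 [(-20, [-45.5, -10.9], 24), (2, [-23.4, 14.8], 28)]
w6 [(-20, [-48.7, -20.1], 49), (2, [-31.1, 10.2], 43)]
w7 [(2, [-3.6, 10.6], 28)]
w9 [(2, [-3.6, 10.1], 11)]
```

View pics/k.png

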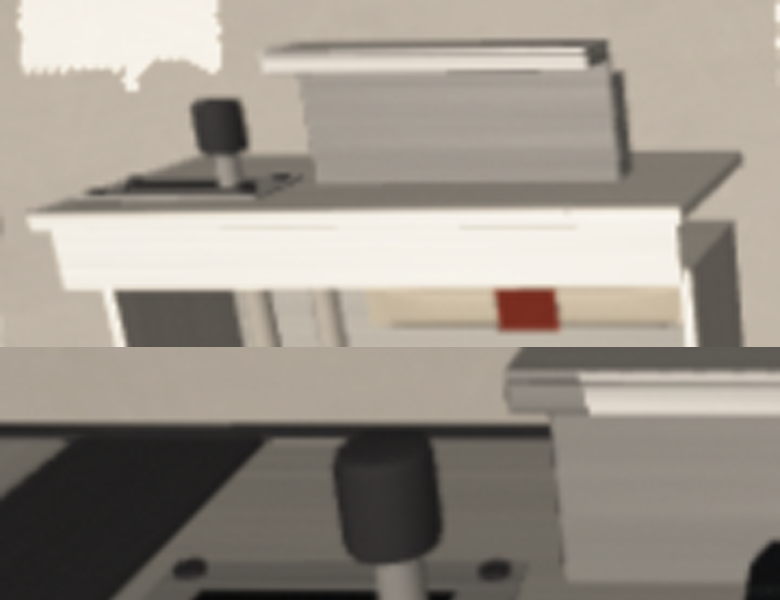

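The knob's left edge reads at chest y +10 mm, about 12 mm short of the pull's end (nominal 13), so the bolt is fully back. Handing in.

Run:
```python
from plant import robot
print(robot.sense()['t']);print(robot.close_job())
```

```text
23.775
the job is handed in; nothing more can be done
None
```

The wide drawer is open to its stop, and I handed the job in at 23.8 s; no verdict was reported.

**What I did**
- I slid the tub about 132 mm to the left between the open fingers, without gripping or lifting it.
- I pushed the bolt's knob back with the shut fingertips until they met the stop.
- I hooked the shut fingertips behind the lip and drew the drawer out, then unhooked and moved the arm clear.

**Last checks**
- **Drawer travel:** it measured 119.3 to 120.0 mm in the three cameras. The hook stopped twice at the same place, about 1 mm from the computed stop.
- **Narrow drawer:** it stayed shut, reading the same before and after to within 1 mm.
- **Tub:** it stands at about chest (-200, 195) mm. Its near edge is about 22 mm outside the drawer's strip.
- **Bystanders:** none looked moved in the pictures; I did not measure them.
- **Forces:** the readings I took stayed under 3 N. Sideways stops were set at 7 to 12 N.

**What disagreed**
- **Bolt:** its travel measured only 18 to 20 mm against the nominal 22. The knob had already read 4 to 5 mm further left than stated at the start in two of the three cameras. Its end position, about 12 mm short of the pull against the nominal 13, and the contact stop both say it is fully back.
- **Cameras:** they disagreed with each other by up to 4 mm when locating the chest.
- **Tub in the top view:** one median gave the tub at x = -209, because the gripper partly hid it. The other two views gave -199 and -201.

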